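# Take the dial padlock off the strong-box in the bench drawer

## Task

Pull the bench drawer fully open by its handle, then turn the dial of the padlock on the strong-box inside clockwise, click by click, until its long white line points at the black index mark by the shackle; this last number unlocks it, the others are already dialled. Tug the lock's body back against the staple until the shackle is fully out, slip its free leg out of the staple and lift the lock off. Finish while holding the open lock still in the gripper, dial up and level, at least 10 cm above the box's lid, with the drawer left open; leave the reel, the carton and the jar alone.

Things in the scene. Friction and masses are not known exactly. Their poses are not given: they have to be found in the camera images.
- cabinet: low grey steel drawer unit fixed on the bench, 310 deep, 330 wide, 118 mm high, one drawer over its whole front. Origin on the bench under the middle of the closed drawer front's outer face; x points into the unit (the drawer opens along -x), y to its left, z up
- drawer (a joint): how far the drawer is out, m: 0 shut (the start), 0.17 fully open at its stop; about 4 N of friction; a catch 5 mm before the stop takes some 12 N to pass and holds it open. On its floor is bolted a dark steel strong-box, 220 x 224 mm, lid 50 mm above the bench
- drawer_handle (a point): middle of the drawer's handle: a level steel bar 110 mm long (along the unit's y), 10 mm thick, 85 mm above the bench, its axis 40 mm in front of the drawer front, with 35 mm free behind it. The drawer front's top edge is 112 mm above the bench. Axes as the cabinet's
- lock_centre (a point): centre of the padlock's steel body, 50 x 50 x 24 mm, lying on the lid, dial up, 62 mm above the bench, 85 mm behind the drawer front's face (hidden while shut). x points to the shackle, as the cabinet's x, z up. 0.3 kg, balanced 10 mm ahead of this point when open. Guard lips on the lid, 6 mm high, 3 thick, stand 2 mm off its y sides, from 31 mm before to 17 mm behind it: grip across y above them
- dial_knob (a point): centre, half-way up, of the dial's round fluted black knob, 26 mm in diameter, 14 mm tall, its top 91 mm above the bench (start). It stands on the dial's flat skirt, 39 mm in diameter, 3 mm thick, on the lock's top face. x points along the long white line
- dial (a joint): angle in rad of the dial's long white line from the black index mark on the body's top at its shackle edge, counter-clockwise from above positive. Starts at 0.6 to 2.2; turn clockwise to 0, where it is unlocked (within 0.2); else the shackle is held fast. It clicks every 0.524 rad (12 a turn, one at 0), settling within 0.05 to 0.1 of the notch when let go near it; turning takes up to 0.05 N m
- shackle (a joint): how far the shackle is out along the lock's x, m: 0 shut, 0.024 fully open; 2.5 N friction, no spring, no swivel. A U of 8 mm bar, half-way up the body; legs at y = -15 mm (stays in the body) and +15 mm (free leg). Shut, the bow's inside is 53 mm ahead of the body's centre and the free leg 8 mm deep in the body; open, 16 mm are clear between the free leg's end and the body
- shackle_toe (a point): end of the shackle's free leg, on its axis: 17 mm ahead of the body's centre (inside the body) at y = +15 mm when shut, 41 mm ahead when open. Axes as the lock's
- staple (a point): foot, midway between its posts, of the hasp's staple: arch of 5 mm bar, 26 mm high, posts 21 mm apart along y, the free leg through it. Starts 42 mm ahead of the lock's centre, 13.5 mm left; 8 mm slack to the bow. A strap under it, 2 mm thick, stops the body 7 mm short of its axis; with the shackle open and the staple 7 to 13 mm ahead of the body's face, the lock lifts straight up
- reel: bystander: aluminium solder reel standing upright, 60 mm in diameter, 46 mm high, beside the drawer unit's front; origin at the centre of its underside
- carton: bystander: white parts carton 130 x 100 mm, 45 mm high, to the left of the drawer; origin at the centre of its underside
- flux: bystander: small white jar with a black cap, 44 mm in diameter, 50 mm high; origin at the centre of its underside

How it is judged:
By the outcome, as a careful person would: the job done as asked, in the order asked, and still so for the second after the job is handed in, while the arm keeps its last pose, push and grip.
It also fails if it takes over 61 s, if anything falls off the work surface, if the arm or the gripper's body presses on something with over 40 N, if the wrist force passes 120 N, or if a joint passes its speed limit or range.

## Robot

A 6-joint arm with a two-finger parallel gripper is mounted at the origin on the work surface. World frame = base frame: x ahead of the robot, y to its left, z up, the work surface at z = 0. Lengths are in m, angles in rad, forces in N, time in s.
With the tool pointing down it reaches from about 0.3 to 0.875 m from the base axis. Payload 6.4 kg.
Tool frame: the origin (TCP) lies midway between the tips of the shut fingers; the grasp point (between the pads) lies 19 mm behind it; x points along the fingers, y is the direction in which the jaws open and shut, and the axes are right-handed (so a half turn about x gives the same grasp; the last joint's range is limited). The gripper opens to 85 mm and grips with 20 to 120 N. Pads are 22 mm wide; open, the fingers measure 114 mm over their backs; the gripper's body (76 mm by 85 mm) begins 54 mm behind the grasp point. The pads swing forward as they close: fully open they stand 13 mm farther back than shut.
Start: joints at [-1.44, 0.181, 1.607, -0, 1.354, -0.206], TCP at [0.19, -0.543, 0.231] pointing down, gripper open.
Joint ranges: [-2.99, 2.99], [-0.89, 2.07], [0.3, 2.58], [-1.14, 4.28], [0, 2.63], [-3.12, 3.12]. Speed limits (rad/s): [2.57, 2.57, 3.01, 3.14, 3.14, 3.14].

## Interface

Orientations are given as a unit quaternion [w, x, y, z].
In Python, from bench import ctrl gives the robot as it stands.
- The arm moves only by the tool servo_tool, never from a script. Its argument "targets" is a list of rows, each a list of 7 numbers: the turn, a rotation vector about the tool's x, y, z in rad, then the shift along the tool's x, y, z in mm, then the opening, from -1 (shut) to 1 (fully open). A call has exactly 8 rows; each row is the pose to reach, as a shift and turn from the pose measured when the call began, along the tool's axes at that moment; what a row does not reach only later rows make up. A row lasts 1/8 s, in which the tool goes at most 62.5 mm and 10.7 degrees, less where a joint would pass 70% of its speed; a pose out of reach is approached as far as the arm can. A call with a gripper value outside its range is refused whole. The fingers move at their own pace and stop on an object; the grip force is fixed at half the most. Time passes only in rows, so rows that repeat a pose let the fingers close, or fill a call up. It gives the time, the measured TCP pose, the force and the opening at its end, in the units of the state.
- ctrl.get_obs(): the state, without advancing time (a new reading comes with each control period).
- ctrl.camera(name): name is "scene" or "side" or "wrist"; returns a dict with "pixels" (420x560x3 uint8, blue, green, red), "intrinsics" (3x3 intrinsics, pixels), "D" ([k1, k2, p1, p2, k3] as OpenCV has them; the pictures are not rectified), "R" (3x3) and "t" (3): a world point X has camera coordinates R X + t; the wrist camera has in their place "tool_from_camera" (4x4, takes a point from camera to tool coordinates, whose origin is the TCP and whose axes are the tool frame's). Camera axes: x right, y down, z forward; pixel columns grow to the right and rows downward; lengths in m; the calibration is good to about 2 mm. A picture is of the moment at which its call begins: read the wrist's pose just before it. There is no depth.
- ctrl.hand_in(): hands the job in, once; it reports no verdict.
The state is a dict: "time_s": time; "q": joint angles; "dq": joint speeds; "joint_efforts": joint torques, N m; "eef_pos": TCP position; "eef_rot": TCP orientation; "wrist_force": force on the tool from outside, world axes, zero at the start; "torque": the same for the moment, N m; "opening": opening from 0.0 (shut) to 1.0 (fully open).
Only numpy, scipy, OpenCV 4.12 (cv2) and the standard library are available. Lean on these libraries where they do the work, as an engineer would, in place of code of your own. Each camera call takes 0.05 s, during which the arm holds its last target.

## Working session

There is one attempt and no reset: what is moved stays moved. The work goes in short steps, Python scripts to look and compute and a tool call to move; the robot and the scene stay as the last step left them, time stands still between calls to the robot, and variables do not carry over. Pictures are saved under pics/ and viewed, and the job is handed in when it is done.

Besides the shell and the picture viewer there is one more tool, called as a command line: name --pt "numbers of a row" for each row, then --argument value for the rest. servo_tool: Moves the arm, as the interface text tells. Its arguments: {"type":"object","properties":{"targets":{"type":"array","items":{"type":"array","items":{"type":"number"}}}},"required":["targets"]}

```bash
mkdir -p pics; ls
cat > h.py <<'E'
import numpy as np, cv2
from scipy.spatial.transform import Rotation as Rn
from bench import ctrl
def tool():
    o=ctrl.get_obs(); w,x,y,z=o['eef_rot']; return Rn.from_quat([x,y,z,w]).as_matrix(), np.array(o['eef_pos']), o
def cam(name):
    R,p,o=tool(); c=ctrl.camera(name)
    K=np.array(c['intrinsics']);D=np.array(c['D'])
    if name=='wrist':
        T=np.array(c['tool_from_camera']); Rc=R@T[:3,:3]; C=R@T[:3,3]+p
    else:
        Rc=np.array(c['R']).T; C=-Rc@np.array(c['t'])
    return dict(img=np.array(c['pixels']),K=K,D=D,Rc=Rc,C=C)
def ray(c,uv):
    n=cv2.undistortPoints(np.array(uv,float).reshape(-1,1,2),c['K'],c['D']).reshape(-1,2)
    d=np.c_[n,np.ones(len(n))]@c['Rc'].T
    return c['C'],d
def onplane(c,uv,z):
    C,d=ray(c,uv); s=(z-C[2])/d[:,2]; return C+d*s[:,None]
def proj(c,X):
    X=np.atleast_2d(X); Xc=(X-c['C'])@c['Rc']
    return cv2.projectPoints(Xc,np.zeros(3),np.zeros(3),c['K'],c['D'])[0].reshape(-1,2)
def save(c,f): 
    import pickle; cv2.imwrite('pics/'+f+'.png',c['img']); pickle.dump(c,open('pics/'+f+'.pkl','wb'))
def load(f):
    import pickle; return pickle.load(open('pics/'+f+'.pkl','rb'))
E
python3 - <<'E'
from h import *
for n in ['scene','side','wrist']:
    c=cam(n); save(c,n+'0'); print(n,c['C'].round(3),c['Rc'][:,2].round(2))
R,p,o=tool(); print(o, R.round(3))
E
```

```text
pics
scene [ 1.129 -0.139  1.014] [-0.47  0.19 -0.86]
side [0.023 0.662 0.821] [ 0.51 -0.54 -0.67]
wrist [ 0.263 -0.516  0.373] [-0.28 -0.1  -0.95]
{'time_s': 0.15, 'q': array([-1.44036324e+00,  1.81395908e-01,  1.60776433e+00, -3.60493826e-05,
        1.35374125e+00, -2.06304442e-01]), 'dq': array([ 0.00095804, -0.00046348, -0.00323883,  0.00015579, -0.00114333,
       -0.00099966]), 'joint_efforts': array([ 6.02218679e-04, -4.45266080e+01, -3.51693678e+01, -2.93853946e-04,
        5.82300156e-03, -1.91834908e-05]), 'eef_pos': array([ 0.18993537, -0.54229807,  0.23058349]), 'eef_rot': array([ 0.11803281,  0.69711239,  0.11895857, -0.69710216]), 'wrist_force': array([-1.10570904, -0.04749384, -0.17411464]), 'torque': array([ 0.02926227, -0.02184232, -0.0163221 ]), 'opening': 1.0042644083555459} [[-0.     0.33  -0.944]
 [ 0.001 -0.944 -0.33 ]
 [-1.    -0.001 -0.   ]]
```

View pics/scene0.png

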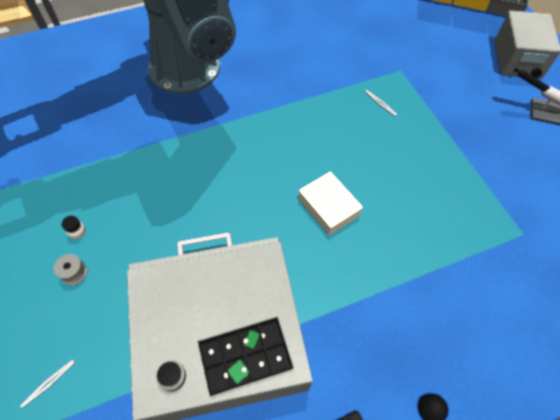

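View pics/side0.png

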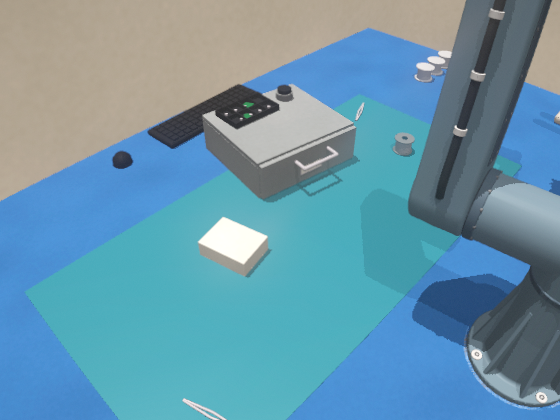

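View pics/wrist0.png

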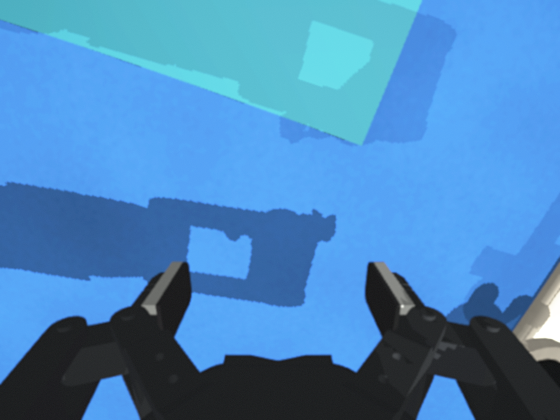

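The scene view shows the cabinet with its front top edge from about (129,265) to (278,240) and the handle bar at about (180-230,240). The reel is at (70,268), the jar at (72,226) and the carton at (330,202). I'll enlarge this to get accurate pixels.

Run:
```python
from h import *
c=load('scene0'); im=c['img'][220:300,110:310]; cv2.imwrite('pics/s0z.png',cv2.resize(im,None,fx=4,fy=4,interpolation=cv2.INTER_CUBIC))
c=load('side0'); im=c['img'][80:210,190:370]; cv2.imwrite('pics/d0z.png',cv2.resize(im,None,fx=4,fy=4,interpolation=cv2.INTER_CUBIC))
```

```text
(no output)
```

View pics/s0z.png

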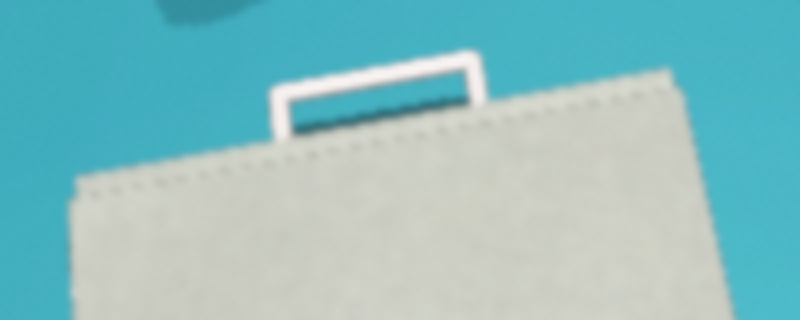

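View pics/d0z.png

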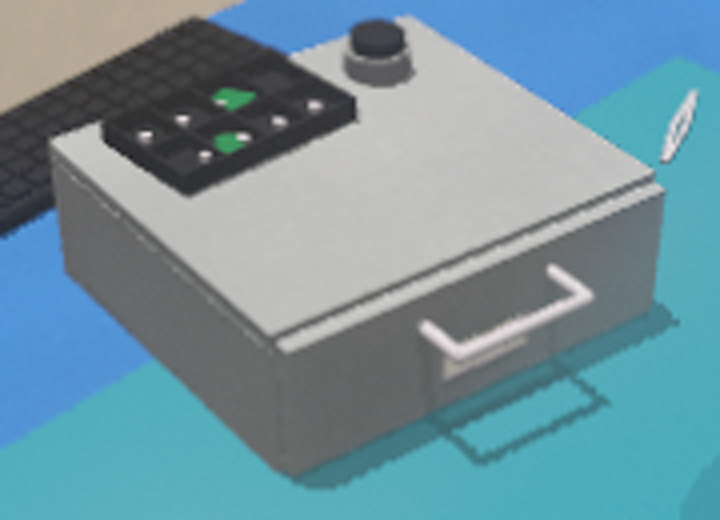

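Run:
```python
from h import *
c=load('scene0');d=load('side0')
P=onplane(c,[(129.3,264.3),(277,237.6)],.112);Q=onplane(d,[(260.8,167.7),(355.8,127.3)],.112)
for A in (P,Q): v=A[0]-A[1];print(A.round(4),np.linalg.norm(v),np.degrees(np.arctan2(v[1],v[0])),A.mean(0))
H=onplane(c,[(179,243.3),(229,234.5)],.085);print(H,H.mean(0),np.linalg.norm(H[0]-H[1]))
G=onplane(d,[(190+455/4,80+352/4),(190+590/4,80+294/4)],.085);print(G,G.mean(0),np.linalg.norm(G[0]-G[1]))
print('reel',onplane(c,[(70,265)],.046),'jar',onplane(c,[(72,224)],.05))
print('carton',onplane(c,[(330,173),(299,193),(329,222),(362,204)],.045))
```

```text
[[ 0.6546 -0.2861  0.112 ]
 [ 0.7118  0.0302  0.112 ]] 0.321427491856076 -100.24629501506409 [ 0.68319958 -0.12790489  0.112     ]
[[ 0.7084  0.0337  0.112 ]
 [ 0.6508 -0.2829  0.112 ]] 0.3218038767609784 79.68124533496906 [ 0.67957932 -0.12456633  0.112     ]
[[ 0.63110796 -0.17550307  0.085     ]
 [ 0.65157436 -0.06363616  0.085     ]] [ 0.64134116 -0.11956961  0.085     ] 0.11372369657966885
[[ 0.65301888 -0.06674981  0.085     ]
 [ 0.63044    -0.17840045  0.085     ]] [ 0.64172944 -0.12257513  0.085     ] 0.11391080557521156
reel [[ 0.57173883 -0.42260404  0.046     ]] jar [[ 0.46859109 -0.40047648  0.05      ]]
carton [[0.55841354 0.23885497 0.045     ]
 [0.58504456 0.14044593 0.045     ]
 [0.68808896 0.17549593 0.045     ]
 [0.67217468 0.27313914 0.045     ]]
```

```bash
cat >> h.py <<'E'
YAW=np.radians(-10.3)
def Rdown(yaw):  # tool x down, tool y at yaw
    x=np.array([0,0,-1.]);y=np.array([np.cos(yaw),np.sin(yaw),0]);return np.c_[x,y,np.cross(x,y)]
def go(pos,yaw,quiet=0):
    R,p,o=tool(); yaw=np.radians(yaw)
    rv=Rn.from_matrix(R.T@Rdown(yaw)).as_rotvec(); s=R.T@(np.array(pos)-p)*1000
    print('turn',rv.round(3),'shift',s.round(1)); return rv,s
def st():
    R,p,o=tool(); print('t',round(o['time_s'],2),'p',p.round(4),'yaw',np.degrees(np.arctan2(R[1,1],R[0,1])).round(2),'tilt',(R[:,0]).round(3),'q',np.round(o['q'],2),'F',np.round(o['wrist_force'],1),'T',np.round(o['torque'],2),'op',round(o['opening'],3))
u=np.array([np.cos(YAW),np.sin(YAW),0]);v=np.array([-u[1],u[0],0])
E
python3 - <<'E'
from h import *
st(); go([.642,-.1205,.2],-10.3)
E
```

```text
t 0.15 p [ 0.1899 -0.5423  0.2306] yaw -70.71 tilt [-0.     0.001 -1.   ] q [-1.44  0.18  1.61 -0.    1.35 -0.21] F [-1.1 -0.  -0.2] T [ 0.03 -0.02 -0.02] op 1.004
turn [-1.054e+00 -1.000e-03  1.000e-03] shift [  31.  -248.7 -566. ]
```

servo_tool --pt "-1.054 0 0 0 -249 -566 -0.3" --pt "-1.054 0 0 0 -249 -566 -0.3" --pt "-1.054 0 0 0 -249 -566 -0.3" --pt "-1.054 0 0 0 -249 -566 -0.3" --pt "-1.054 0 0 31 -249 -566 -0.3" --pt "-1.054 0 0 31 -249 -566 -0.3" --pt "-1.054 0 0 31 -249 -566 -0.3" --pt "-1.054 0 0 31 -249 -566 -0.3"

```text
time_s: 1.15
eef_pos: [0.5558, -0.2001, 0.2099]
eef_rot: [0.453, 0.543, 0.453, -0.543]
wrist_force: [-0.1, -0.9, -0.1]
opening: 0.346
```

Run:
```python
from h import *
st(); go([.642,-.1205,.15],-10.3)
```

```text
t 1.15 p [ 0.5558 -0.2001  0.2099] yaw -10.31 tilt [-0.     0.001 -1.   ] q [-0.55  0.23  1.59  0.    1.32 -0.37] F [-0.1 -0.9 -0.1] T [-0.01 -0.    0.03] op 0.346
turn [-0.    -0.001  0.   ] shift [ 59.9  70.6 -93.7]
```

servo_tool --pt "0 0 0 0 40 -50 -0.3" --pt "0 0 0 0 71 -94 -0.3" --pt "0 0 0 20 71 -94 -0.3" --pt "0 0 0 50 71 -94 -0.3" --pt "0 0 0 60 71 -94 -0.3" --pt "0 0 0 60 71 -94 -0.3" --pt "0 0 0 60 71 -94 -0.3" --pt "0 0 0 60 71 -94 -0.3"

```text
time_s: 2.15
eef_pos: [0.6431, -0.1209, 0.1514]
eef_rot: [0.453, 0.544, 0.453, -0.542]
wrist_force: [0.1, -0.1, 0.3]
opening: 0.35
```

Run:
```python
from h import *
st(); c=cam('wrist'); save(c,'w1'); c2=cam('side');save(c2,'d1'); 
B=np.array([.642,-.1205,.085]); print(proj(c,[B,B+v*.055,B-v*.055]))
```

```text
t 2.15 p [ 0.6431 -0.1209  0.1514] yaw -10.33 tilt [ 0.002  0.    -1.   ] q [-0.37  0.43  1.46  0.    1.25 -0.19] F [ 0.1 -0.1  0.3] T [ 0.03 -0.06  0.04] op 0.35
[[275.39814299 222.16932325]
 [275.15768811 146.50921226]
 [275.61685759 287.21035563]]
```

View pics/w1.png

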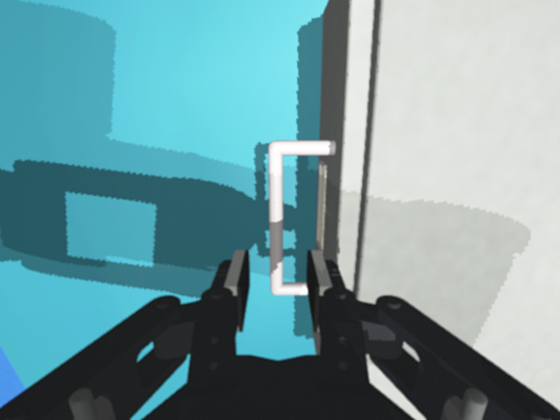

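View pics/d1.png

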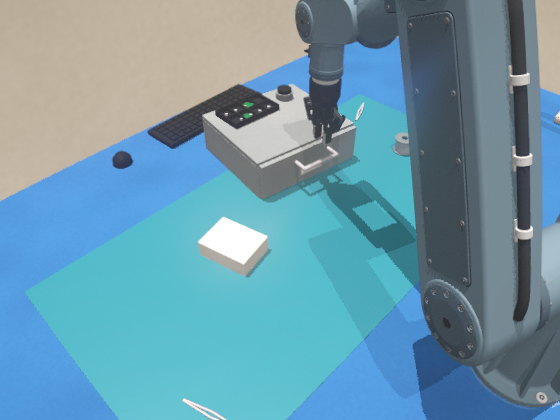

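The wrist view shows the bar at column 275, spanning rows 147 to 290. That matches the prediction, and the fingers straddle it at columns 238 and 318. I'll lower now.

servo_tool --pt "0 0 0 20 -1 0 -0.3" --pt "0 0 0 40 -1 0 -0.3" --pt "0 0 0 60 -1 0 -0.3" --pt "0 0 0 75 -1 0 -0.3" --pt "0 0 0 83 -1 0 -0.3" --pt "0 0 0 83 -1 0 -1" --pt "0 0 0 83 -1 0 -1" --pt "0 0 0 83 -1 0 -1"

```text
time_s: 3.25
eef_pos: [0.6418, -0.1204, 0.0681]
eef_rot: [0.453, 0.543, 0.453, -0.543]
wrist_force: [-2.7, -0.2, 1.5]
opening: 0.089
```

Run:
```python
from h import *
st(); c=cam('wrist'); save(c,'w2'); 
R,p,o=tool(); go(p-u*.178,-10.3)
```

```text
t 3.25 p [ 0.6418 -0.1204  0.0681] yaw -10.31 tilt [ 0.001  0.001 -1.   ] q [-0.37  0.52  1.51  0.    1.11 -0.19] F [-2.7 -0.2  1.5] T [ 0.04  0.45 -0.  ] op 0.089
turn [-0.    -0.001 -0.001] shift [-1.00e-01 -1.78e+02  1.00e-01]
```

View pics/w2.png

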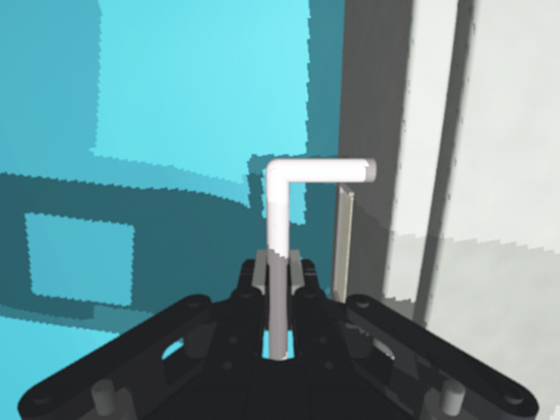

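The bar sits between the pads (opening 0.089, about 8 mm). Pulling now.

servo_tool --pt "0 0 0 0 -10 0 -1" --pt "0 0 0 0 -30 0 -1" --pt "0 0 0 0 -55 0 -1" --pt "0 0 0 0 -80 0 -1" --pt "0 0 0 0 -105 0 -1" --pt "0 0 0 0 -130 0 -1" --pt "0 0 0 0 -150 0 -1" --pt "0 0 0 0 -160 0 -1"

```text
time_s: 4.3
eef_pos: [0.4845, -0.0923, 0.0681]
eef_rot: [0.454, 0.544, 0.452, -0.542]
wrist_force: [4.1, -4.1, -6.8]
opening: 0.091
```

Run:
```python
from h import *
st(); R,p,o=tool(); H=np.array([.6418,-.1204,.0681]); print((H-p)@u, (p-H)@v)
```

```text
t 4.3 p [ 0.4845 -0.0923  0.0681] yaw -10.33 tilt [ 0.003 -0.001 -1.   ] q [-0.43  0.22  1.93  0.    0.99 -0.25] F [ 4.1 -4.1 -6.8] T [-0.61 -0.59  0.07] op 0.091
0.15979463936969085 -0.0004989791508231219
```

servo_tool --pt "0 0 0 0 -3 0 -1" --pt "0 0 0 0 -6 0 -1" --pt "0 0 0 0 -9 0 -1" --pt "0 0 0 0 -11 0 -1" --pt "0 0 0 0 -12 0 -1" --pt "0 0 0 0 -12 0 -1" --pt "0 0 0 0 -12 0 -1" --pt "0 0 0 0 -12 0 -1"

```text
time_s: 5.3
eef_pos: [0.4744, -0.0905, 0.0682]
eef_rot: [0.455, 0.545, 0.451, -0.542]
wrist_force: [9.3, -2.4, -10.9]
opening: 0.089
```

Run:
```python
from h import *
st(); R,p,o=tool(); H=np.array([.6418,-.1204,.0681]); print((H-p)@u, (p-H)@v)
```

```text
t 5.3 p [ 0.4744 -0.0905  0.0682] yaw -10.36 tilt [ 0.007 -0.002 -1.   ] q [-0.44  0.2   1.96  0.    0.98 -0.26] F [  9.3  -2.4 -10.9] T [-0.39 -1.37  0.07] op 0.089
0.16999828520549604 -0.0005455108361491261
```

servo_tool --pt "0 0 0 0 0 0 -0.3" --pt "0 0 0 0 0 0 -0.3" --pt "0 0 0 0 0 0 -0.3" --pt "0 0 0 -30 0 0 -0.3" --pt "0 0 0 -80 0 0 -0.3" --pt "0 0 0 -140 0 0 -0.3" --pt "0 0 0 -180 20 0 -0.3" --pt "0 0 0 -180 40 0 -0.3"

```text
time_s: 6.3
eef_pos: [0.5151, -0.0983, 0.2534]
eef_rot: [0.457, 0.546, 0.448, -0.54]
wrist_force: [0.9, -0.1, -0.1]
opening: 0.351
```

Run:
```python
from h import *
st()
for n in ['wrist','scene','side']: save(cam(n),n+'3')
```

```text
t 6.3 p [ 0.5151 -0.0983  0.2534] yaw -10.35 tilt [ 0.015 -0.005 -1.   ] q [-0.42  0.04  1.72  0.    1.37 -0.24] F [ 0.9 -0.1 -0.1] T [ 0.01 -0.02  0.01] op 0.351
```

View pics/wrist3.png

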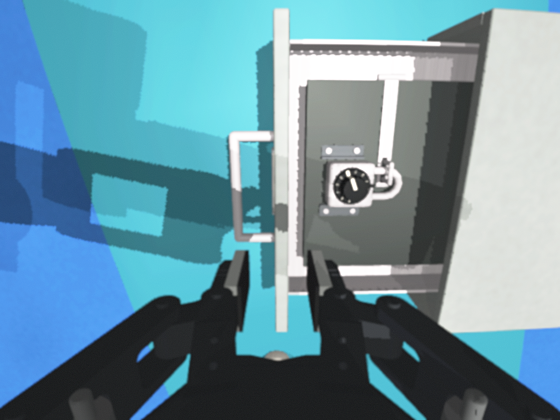

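View pics/scene3.png

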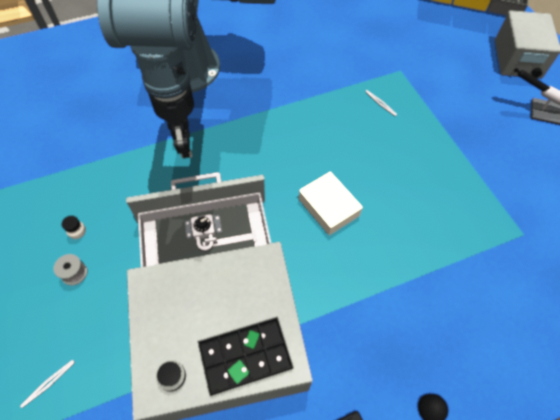

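View pics/side3.png

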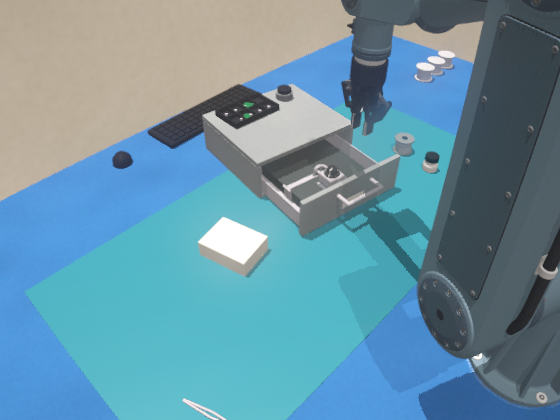

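Run:
```python
from h import *
c=load('wrist3'); im=c['img'][130:230,290:430]; cv2.imwrite('pics/w3z.png',cv2.resize(im,None,fx=5,fy=5,interpolation=cv2.INTER_CUBIC))
F=np.array([.6814,-.126,0])-.17*u
L=F+.085*u; print('lock',L)
print(proj(c,[L+[0,0,.091],L+[0,0,.074]]))
print(onplane(c,[(350,184)],.091),onplane(c,[(350,186)],.077))
```

```text
lock [ 0.59776977 -0.11080181  0.        ]
[[354.87875281 187.13780599]
 [350.86952686 183.42457446]]
[[ 0.59308146 -0.10652307  0.091     ]] [[ 0.59585834 -0.11265943  0.077     ]]
```

View pics/w3z.png

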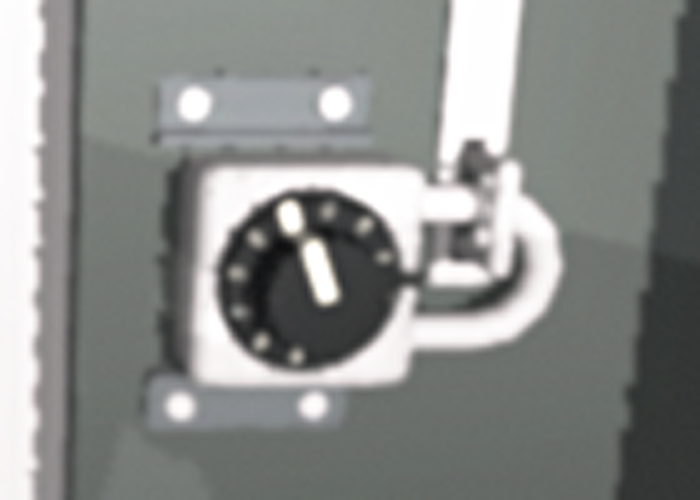

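Run:
```python
from h import *
c=load('wrist3')
f=lambda a:[(290+(x+.5)/5-.5,130+(y+.5)/5-.5) for x,y in a]
def ang(w): return np.degrees(np.arctan2(w@v,w@u))
A=onplane(c,f([(330,302),(310,242)]),.091);print('topline',ang(A[1]-A[0]))
S=onplane(c,f([(311,279),(290,215),(408,278)]),.077);print('skirt c',S[0],'line',ang(S[1]-S[0]),'index',ang(S[2]-S[0]))
B=onplane(c,f([(200,168),(418,168),(410,383),(192,383)]),.074);print(B.round(4),B.mean(0),[ang(B[1]-B[0]),ang(B[2]-B[3]),ang(B[0]-B[3])-90,ang(B[1]-B[2])-90],np.linalg.norm(B[1]-B[0]),np.linalg.norm(B[0]-B[3]))
for n in ['scene3','side3']:
    d=load(n); x,y=proj(d,[.597,-.111,.08])[0].astype(int); print(n,x,y)
    im=d['img'][y-35:y+35,x-50:x+50]; cv2.imwrite('pics/'+n+'z.png',cv2.resize(im,None,fx=6,fy=6,interpolation=cv2.INTER_CUBIC))
```

```text
topline 111.89076087746724
skirt c [ 0.59787886 -0.11235078  0.077     ] line 111.49378548507157 index 0.43826791728029757
[[ 0.5776 -0.0845  0.074 ]
 [ 0.6242 -0.0929  0.074 ]
 [ 0.6181 -0.1413  0.074 ]
 [ 0.5695 -0.1321  0.074 ]] [ 0.59735689 -0.11270381  0.074     ] [np.float64(-0.0036189875847343457), np.float64(-0.3448230391453887), np.float64(0.7226016526811918), np.float64(3.181584541755612)] 0.04736991784932602 0.04835230635333077
scene3 202 222
side3 331 171
```

View pics/scene3z.png

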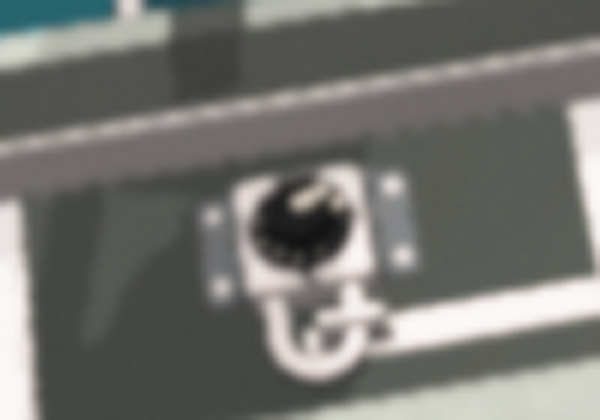

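View pics/side3z.png

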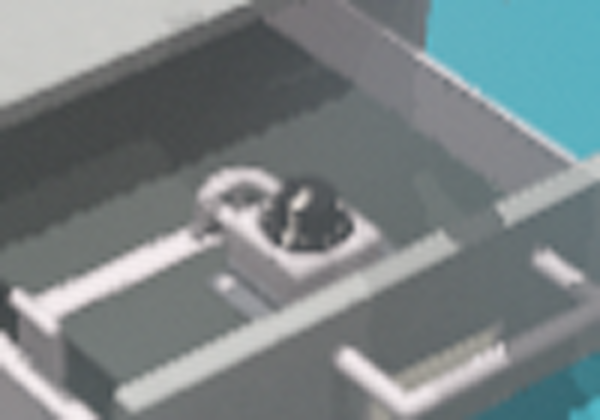

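The zoom shows the white line at about +112° (1.95 rad) from the index. The lock centre is at about (0.598, -0.112). I'll move above the knob.

Run:
```python
from h import *
go([.5978,-.112,.14],-10.3)
```

```text
turn [-0.001  0.    -0.006] shift [108.9  85.8  -0.9]
```

servo_tool --pt "0 0 -0.006 15 40 -1 0.05" --pt "0 0 -0.006 40 86 -1 0.05" --pt "0 0 -0.006 75 86 -1 0.05" --pt "0 0 -0.006 100 86 -1 0.05" --pt "0 0 -0.006 109 86 -1 0.05" --pt "0 0 -0.006 109 86 -1 0.05" --pt "0 0 -0.006 109 86 -1 0.05" --pt "0 0 -0.006 109 86 -1 0.05"

```text
time_s: 7.45
eef_pos: [0.5986, -0.1123, 0.1413]
eef_rot: [0.454, 0.543, 0.452, -0.543]
wrist_force: [-0.2, -0.0, 0.2]
opening: 0.525
```

Run:
```python
from h import *
st(); c=cam('wrist'); save(c,'w4'); K=np.array([.5978,-.112,.091]); print(proj(c,[K]+[K+.013*(np.cos(a)*u+np.sin(a)*v) for a in (0,1.57,3.14,-1.57)]))
go([.5978,-.112,.077],-10.3)
```

```text
t 7.45 p [ 0.5986 -0.1123  0.1413] yaw -10.34 tilt [ 0.002 -0.001 -1.   ] q [-0.38  0.34  1.6  -0.    1.2  -0.2 ] F [-0.2 -0.   0.2] T [ 0.03 -0.04 -0.05] op 0.525
[[275.66648387 230.3182276 ]
 [294.62507584 230.27586978]
 [275.62544567 212.3333061 ]
 [256.7027002  230.32337891]
 [275.73628093 247.61243125]]
turn [-0.001  0.001 -0.002] shift [64.1 -0.9 -0.1]
```

View pics/w4.png

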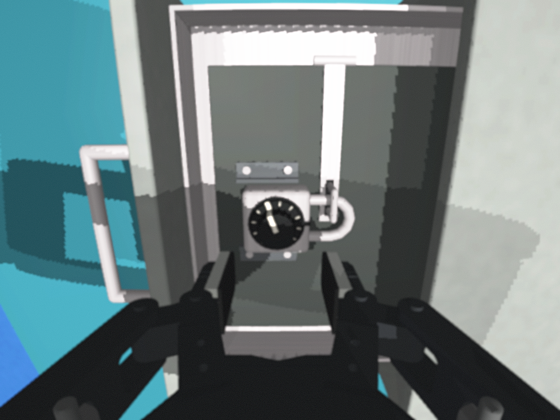

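Run:
```python
from h import *
c=load('w4'); im=c['img'][165:265,215:375]; cv2.imwrite('pics/w4z.png',cv2.resize(im,None,fx=5,fy=5,interpolation=cv2.INTER_CUBIC))
```

```text
(no output)
```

View pics/w4z.png

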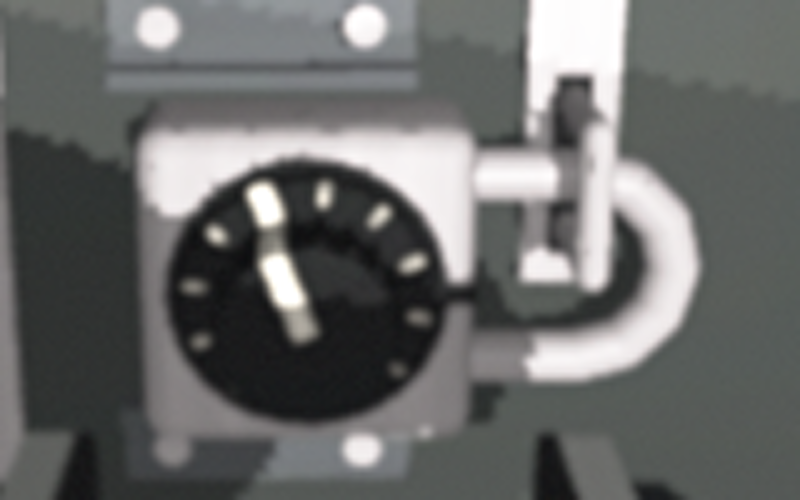

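Run:
```python
from h import *
c=load('w4')
f=lambda a:[(215+(x+.5)/5-.5,165+(y+.5)/5-.5) for x,y in a]
def ang(w): return np.degrees(np.arctan2(w@v,w@u))
A=onplane(c,f([(305,338),(268,248)]),.091);print('topline',ang(A[1]-A[0]))
S=onplane(c,f([(306,290),(262,185),(460,293)]),.077);print('skirt c',S[0],'line',ang(S[1]-S[0]),'index',ang(S[2]-S[0]))
B=onplane(c,f([(137,115),(473,115),(471,435),(147,435)]),.074);print(B.round(4),B.mean(0),[ang(B[1]-B[0]),ang(B[2]-B[3])],np.linalg.norm(B[1]-B[0]),np.linalg.norm(B[0]-B[3]))
```

```text
topline 110.72203444132522
skirt c [ 0.59792994 -0.11159547  0.077     ] line 111.30790583069837 index -1.3241954163999878
[[ 0.5788 -0.0822  0.074 ]
 [ 0.626  -0.0908  0.074 ]
 [ 0.6182 -0.1405  0.074 ]
 [ 0.5695 -0.1315  0.074 ]] [ 0.5981499  -0.11126501  0.074     ] [np.float64(-0.09866767800517075), np.float64(-0.13803417788752287)] 0.047954956649334045 0.050245581783569714
```

The skirt centre is at (0.5979, -0.1116) and the dial reads about 111°. I'll lower onto the knob and close.

servo_tool --pt "0 0 0 15 -1 0 0.05" --pt "0 0 0 35 -1 0 0.05" --pt "0 0 0 52 -1 0 0.05" --pt "0 0 0 60 -1 0 0.05" --pt "0 0 0 63 -1 0 0.05" --pt "0 0 0 63 -1 0 -1" --pt "0 0 0 63 -1 0 -1" --pt "0 0 0 63 -1 0 -1"

```text
time_s: 8.5
eef_pos: [0.598, -0.1122, 0.0787]
eef_rot: [0.454, 0.544, 0.452, -0.542]
wrist_force: [-0.7, 0.2, 1.5]
opening: 0.271
```

Run:
```python
from h import *
st(); c=cam('wrist'); save(c,'w5'); im=c['img'][165:365,175:375]; cv2.imwrite('pics/w5z.png',cv2.resize(im,None,fx=3,fy=3,interpolation=cv2.INTER_CUBIC))
```

```text
t 8.5 p [ 0.598  -0.1122  0.0787] yaw -10.34 tilt [ 0.003 -0.001 -1.   ] q [-0.38  0.42  1.63 -0.    1.08 -0.2 ] F [-0.7  0.2  1.5] T [0.03 0.09 0.05] op 0.271
```

View pics/w5z.png

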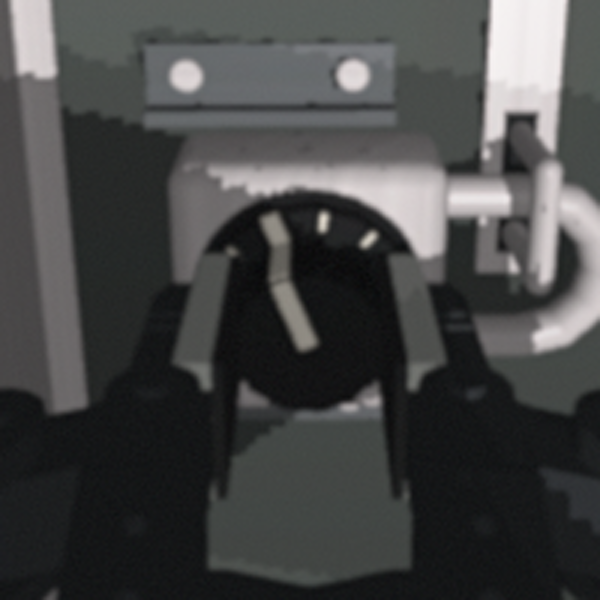

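The knob is between the pads (opening 0.27) and the white line still reads about 110°. Turning it clockwise, which is positive about tool x.

servo_tool --pt "0.13 0 0 0 0 0 -1" --pt "0.26 0 0 0 0 0 -1" --pt "0.39 0 0 0 0 0 -1" --pt "0.52 0 0 0 0 0 -1" --pt "0.65 0 0 0 0 0 -1" --pt "0.78 0 0 0 0 0 -1" --pt "0.9 0 0 0 0 0 -1" --pt "1.0 0 0 0 0 0 -1"

```text
time_s: 9.55
eef_pos: [0.5984, -0.113, 0.0788]
eef_rot: [0.137, 0.695, 0.135, -0.693]
wrist_force: [0.2, -3.5, -3.2]
opening: 0.265
```

Run:
```python
from h import *
st(); c=cam('wrist'); save(c,'w6'); go([.598,-.1120,.0787],-10.34-111.7)
```

```text
t 9.55 p [ 0.5984 -0.113   0.0788] yaw -67.83 tilt [ 0.004 -0.003 -1.   ] q [-0.38  0.42  1.63 -0.    1.08  0.8 ] F [ 0.2 -3.5 -3.2] T [-0.53 -0.1  -0.01] op 0.265
turn [ 0.942 -0.004 -0.002] shift [ 0.1 -1.1 -0.1]
```

View pics/w6.png

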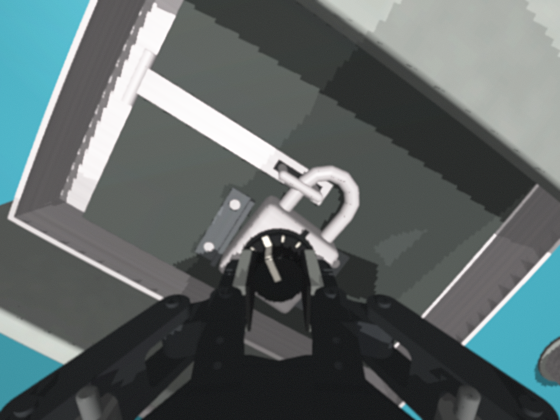

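servo_tool --pt "0.13 0 0 0 -0.5 0 -1" --pt "0.26 0 0 0 -1 0 -1" --pt "0.39 0 0 0 -1 0 -1" --pt "0.52 0 0 0 -1 0 -1" --pt "0.65 0 0 0 -1 0 -1" --pt "0.78 0 0 0 -1 0 -1" --pt "0.9 0 0 0 -1 0 -1" --pt "0.96 0 0 0 -1 0 -1"

```text
time_s: 10.6
eef_pos: [0.5984, -0.1128, 0.0791]
eef_rot: [-0.201, 0.68, -0.202, -0.676]
wrist_force: [0.3, -3.3, -1.8]
opening: 0.274
```

Run:
```python
from h import *
st(); c=cam('wrist'); save(c,'w7');im=c['img'][165:365,175:375]; cv2.imwrite('pics/w7z.png',cv2.resize(im,None,fx=3,fy=3,interpolation=cv2.INTER_CUBIC))
```

```text
t 10.6 p [ 0.5984 -0.1128  0.0791] yaw -123.11 tilt [ 0.005 -0.004 -1.   ] q [-0.38  0.42  1.63 -0.    1.08  1.77] F [ 0.3 -3.3 -1.8] T [-0.54 -0.19  0.03] op 0.274
```

View pics/w7z.png

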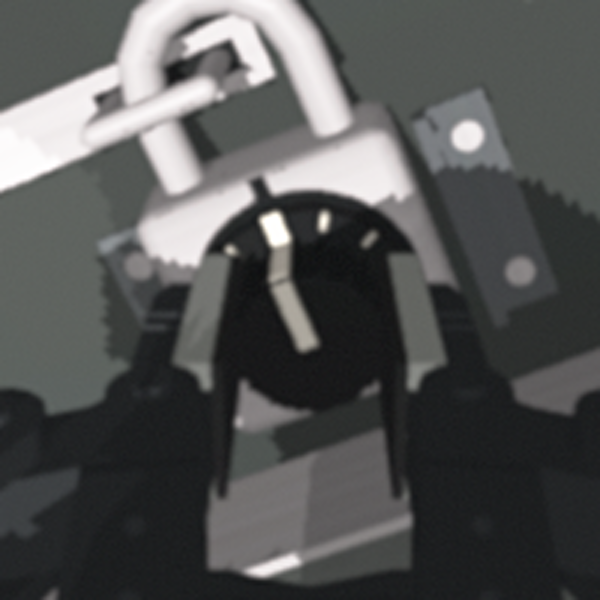

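The line is now right at the index mark. I'll release, rise and check.

servo_tool --pt "0 0 0 0 0 0 0.2" --pt "0 0 0 0 0 0 0.2" --pt "0 0 0 -20 0 0 0.4" --pt "0 0 0 -50 0 0 0.6" --pt "-0.1 0 0 -62 0 0 0.7" --pt "-0.25 0 0 -62 0 0 0.7" --pt "-0.4 0 0 -62 0 0 0.7" --pt "-0.4 0 0 -62 0 0 0.7"

```text
time_s: 11.65
eef_pos: [0.5986, -0.1126, 0.1427]
eef_rot: [-0.062, 0.707, -0.065, -0.702]
wrist_force: [0.6, -0.9, 0.4]
opening: 0.851
```

Run:
```python
from h import *
st(); c=cam('wrist'); save(c,'w8');im=c['img'][145:265,195:355]; cv2.imwrite('pics/w8z.png',cv2.resize(im,None,fx=5,fy=5,interpolation=cv2.INTER_CUBIC))
```

```text
t 11.65 p [ 0.5986 -0.1126  0.1427] yaw -100.34 tilt [ 0.007 -0.004 -1.   ] q [-0.38  0.34  1.6  -0.    1.19  1.37] F [ 0.6 -0.9  0.4] T [ 0.03  0.   -0.03] op 0.851
```

View pics/w8z.png

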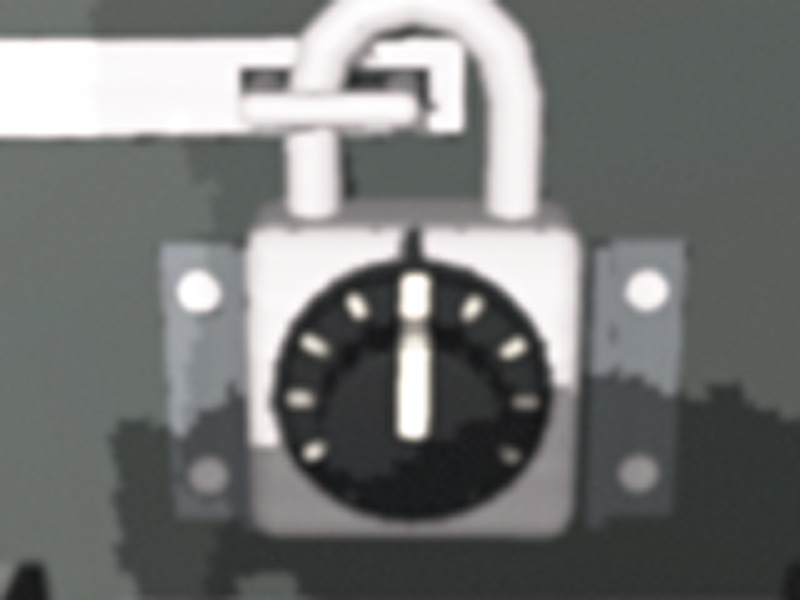

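The dial line (column 414) points straight at the index (column 413), so it is on zero. Next I'll measure the body and staple for the grip.

Run:
```python
from h import *
c=load('w8')
f=lambda a:[(195+(x+.5)/5-.5,145+(y+.5)/5-.5) for x,y in a]
def ang(w): return np.degrees(np.arctan2(w@v,w@u))
S=onplane(c,f([(413,390),(415,272),(413,232)]),.077);print('skirt c',S[0],'line',ang(S[1]-S[0]),'index',ang(S[2]-S[0]))
B=onplane(c,f([(247,228),(582,228),(581,536),(249,536)]),.074);m=B.mean(0);print(m,ang(B[0]-B[1])-90,ang(B[3]-B[2])-90,np.linalg.norm(B[1]-B[0]),np.linalg.norm(B[0]-B[3]))
T=onplane(c,f([(242,108),(418,108)]),.0735);print('staple top',T,(T-m)@u,(T-m)@v)
R,p,o=tool()
print(((np.array([.598,-.1118,0])-p)@u,(np.array([.598,-.1118,0])-p)@v))
go(np.array([.598,-.1118,.056])+.006*u,-100.3)
```

```text
skirt c [ 0.59917881 -0.11183232  0.077     ] line -0.9971294519707792 index -0.08280872669137197
[ 0.59852311 -0.11199508  0.074     ] -0.10676214657246419 -0.15509321882360894 0.048278437735898794 0.04863238916245335
staple top [[ 0.64386616 -0.09549058  0.0735    ]
 [ 0.63936751 -0.11992031  0.0735    ]] [0.04166131 0.04160324] [ 0.02434598 -0.00049445]
(np.float64(-0.0006731833946325409), np.float64(0.0006683563020633743))
turn [-0.003 -0.007 -0.003] shift [86.4 -1.  -4.7]
```

servo_tool --pt "0 -0.007 -0.003 25 -1 -5 0.7" --pt "0 -0.007 -0.003 50 -1 -5 0.7" --pt "0 -0.007 -0.003 70 -1 -5 0.7" --pt "0 -0.007 -0.003 80 -1 -5 0.7" --pt "0 -0.007 -0.003 85 -1 -5 0.7" --pt "0 -0.007 -0.003 85 -1 -5 0.7" --pt "0 -0.007 -0.003 85 -1 -5 0.45" --pt "0 -0.007 -0.003 85 -1 -5 0.45"

```text
time_s: 12.7
eef_pos: [0.6046, -0.1131, 0.0581]
eef_rot: [-0.064, 0.705, -0.065, -0.704]
wrist_force: [0.1, 0.3, -0.4]
opening: 0.726
```

Run:
```python
from h import *
st(); c=cam('wrist'); save(c,'w9'); save(cam('side'),'d9')
go(np.array([.5985,-.112,.0565])+.006*u,-100.3)
```

```text
t 12.7 p [ 0.6046 -0.1131  0.0581] yaw -100.45 tilt [ 0.001 -0.001 -1.   ] q [-0.38  0.47  1.62 -0.    1.05  1.38] F [ 0.1  0.3 -0.4] T [-0.01  0.04  0.03] op 0.726
turn [-0.003 -0.001 -0.   ] shift [1.4 0.1 0.1]
```

View pics/w9.png

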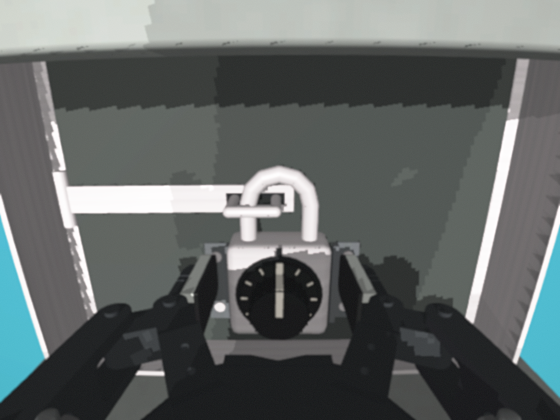

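The fingers straddle the body symmetrically (inner edges at columns 215 and 345, body 228 to 328). I'll lower 1.5 mm and close.

servo_tool --pt "0 0 0 1.5 0 0 0.45" --pt "0 0 0 1.5 0 0 0.3" --pt "0 0 0 1.5 0 0 0.15" --pt "0 0 0 1.5 0 0 -0.2" --pt "0 0 0 1.5 0 0 -1" --pt "0 0 0 1.5 0 0 -1" --pt "0 0 0 1.5 0 0 -1" --pt "0 0 0 1.5 0 0 -1"

```text
time_s: 13.8
eef_pos: [0.6047, -0.1133, 0.0567]
eef_rot: [-0.064, 0.705, -0.065, -0.704]
wrist_force: [-1.8, -2.2, 5.1]
opening: 0.567
```

Run:
```python
from h import *
st(); c=cam('wrist'); save(c,'w10')
im=c['img'][150:390,140:420]; cv2.imwrite('pics/w10z.png',cv2.resize(im,None,fx=2.5,fy=2.5,interpolation=cv2.INTER_CUBIC))
```

```text
t 13.8 p [ 0.6047 -0.1133  0.0567] yaw -100.45 tilt [ 0.001 -0.001 -1.   ] q [-0.38  0.47  1.62 -0.    1.05  1.38] F [-1.8 -2.2  5.1] T [-0.32  0.3   0.05] op 0.567
```

View pics/w10z.png

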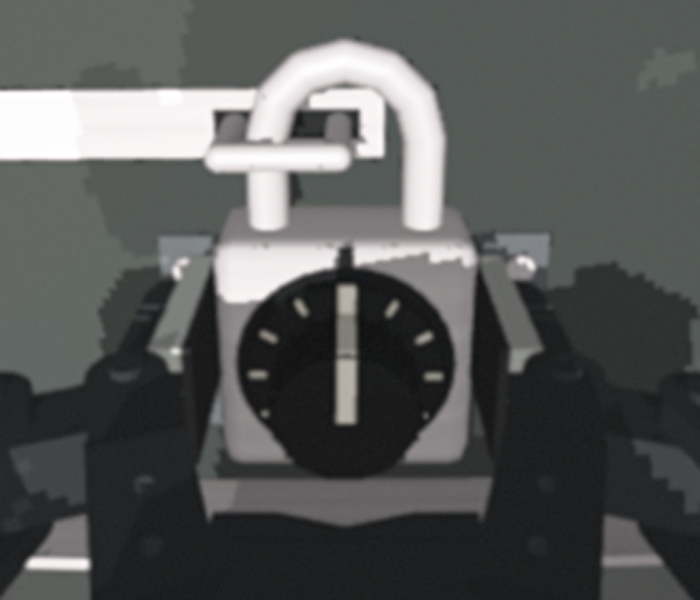

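Gripped (opening 0.567, about 50 mm). Tugging back along tool +z, 32 mm.

servo_tool --pt "0 0 0 0 0 4 -1" --pt "0 0 0 0 0 8 -1" --pt "0 0 0 0 0 13 -1" --pt "0 0 0 0 0 18 -1" --pt "0 0 0 0 0 23 -1" --pt "0 0 0 0 0 27 -1" --pt "0 0 0 0 0 30 -1" --pt "0 0 0 0 0 32 -1"

```text
time_s: 14.85
eef_pos: [0.5735, -0.1076, 0.0568]
eef_rot: [-0.064, 0.705, -0.065, -0.703]
wrist_force: [5.2, -2.1, -0.3]
opening: 0.572
```

Run:
```python
from h import *
st(); R,p,o=tool(); print((p-[.6047,-.1133,.0567])@u,(p-[.6047,-.1133,.0567])@v); c=cam('wrist'); save(c,'w11')
im=c['img'][110:350,140:420]; cv2.imwrite('pics/w11z.png',cv2.resize(im,None,fx=2.5,fy=2.5,interpolation=cv2.INTER_CUBIC))
```

```text
t 14.85 p [ 0.5735 -0.1076  0.0568] yaw -100.46 tilt [ 0.003 -0.001 -1.   ] q [-0.39  0.41  1.71 -0.    1.02  1.36] F [ 5.2 -2.1 -0.3] T [-0.41 -0.66 -0.05] op 0.572
-0.031749983350949085 6.943943630832952e-05
```

View pics/w11z.png

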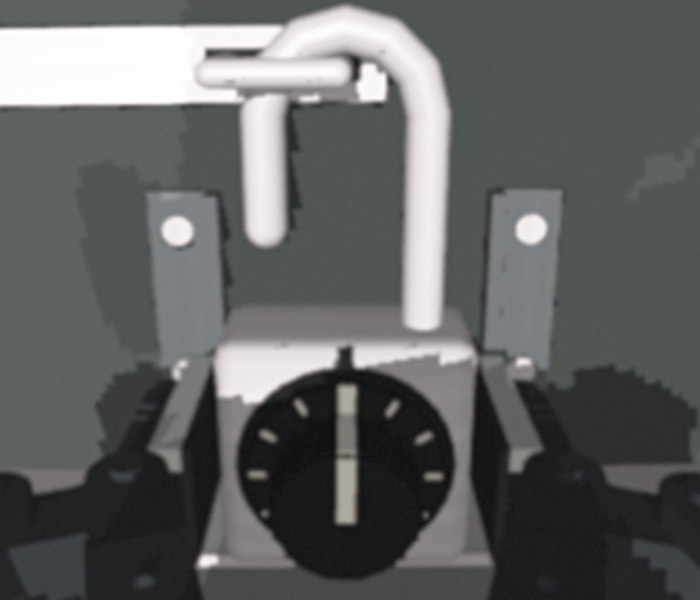

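The shackle has come out, with the toe clear of the body. I'll pull a little more to confirm the stop.

servo_tool --pt "0 0 0 0 0 0.5 -1" --pt "0 0 0 0 0 1 -1" --pt "0 0 0 0 0 1.5 -1" --pt "0 0 0 0 0 2 -1" --pt "0 0 0 0 0 2.5 -1" --pt "0 0 0 0 0 3 -1" --pt "0 0 0 0 0 3 -1" --pt "0 0 0 0 0 3 -1"

```text
time_s: 15.9
eef_pos: [0.5724, -0.1074, 0.0571]
eef_rot: [-0.064, 0.707, -0.065, -0.702]
wrist_force: [11.9, -3.5, -5.5]
opening: 0.567
```

Run:
```python
from h import *
st(); R,p,o=tool(); print((p-[.6047,-.1133,.0567])@u,(p-[.6047,-.1133,.0567])@v); c=cam('wrist'); save(c,'w12')
im=c['img'][90:350,140:420]; cv2.imwrite('pics/w12z.png',cv2.resize(im,None,fx=2.3,fy=2.3,interpolation=cv2.INTER_CUBIC))
a,b,cc=proj(c,[p-.006*u+.025*u+[0,0,.062-p[2]],p-.006*u+.041*u-.0+[0,0,.062-p[2]]+.015*v, p-.006*u+.074*u+[0,0,.0735-p[2]]+.0135*v]);print(a,b,cc,[((q-[140,90])*2.3).round() for q in (a,b,cc)])
```

```text
t 15.9 p [ 0.5724 -0.1074  0.0571] yaw -100.48 tilt [ 0.007 -0.002 -1.   ] q [-0.39  0.4   1.71  0.    1.02  1.36] F [11.9 -3.5 -5.5] T [-0.45 -1.72 -0.07] op 0.567
-0.032855978645399006 1.9565021187626777e-05
[279.02186617 235.9091667 ] [247.50803008 204.87575494] [245.99653452 135.68802264] [array([320., 336.]), array([247., 264.]), array([244., 105.])]
```

View pics/w12z.png

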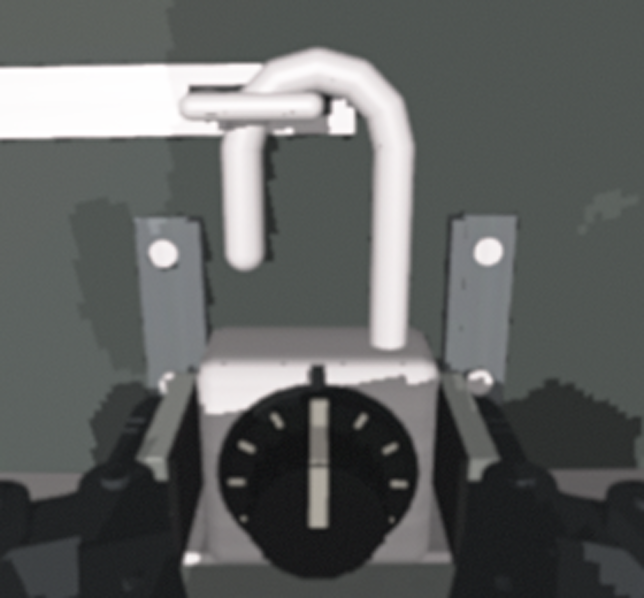

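At the stop: only about 1 mm of further travel, and the force rose to 12 N. The toe is where an open shackle should put it. Now slide forward so the staple sits in the toe gap.

Run:
```python
from h import *
R,p,o=tool(); q=p+.0395*u; q[2]=.0571; st(); go(q,-100.4)
```

```text
t 15.95 p [ 0.5724 -0.1074  0.0571] yaw -100.49 tilt [ 0.007 -0.002 -1.   ] q [-0.39  0.4   1.71  0.    1.02  1.36] F [11.3 -3.3 -6.3] T [-0.4  -1.69 -0.03] op 0.566
turn [-0.001 -0.008 -0.001] shift [  0.3  -0.1 -39.5]
```

servo_tool --pt "0 -0.008 0 0.3 0 -4 -1" --pt "0 -0.008 0 0.3 0 -10 -1" --pt "0 -0.008 0 0.3 0 -17 -1" --pt "0 -0.008 0 0.3 0 -24 -1" --pt "0 -0.008 0 0.3 0 -31 -1" --pt "0 -0.008 0 0.3 0 -36 -1" --pt "0 -0.008 0 0.3 0 -39 -1" --pt "0 -0.008 0 0.3 0 -39.5 -1"

```text
time_s: 16.95
eef_pos: [0.6096, -0.114, 0.0568]
eef_rot: [0.064, -0.702, 0.064, 0.706]
wrist_force: [-3.9, -0.1, 6.1]
opening: 0.569
```

Run:
```python
from h import *
st(); R,p,o=tool(); print((p-[.6047,-.1133,.0567])@u,(p-[.6047,-.1133,.0567])@v); c=cam('wrist'); save(c,'w13')
im=c['img'][90:350,140:420]; cv2.imwrite('pics/w13z.png',cv2.resize(im,None,fx=2.3,fy=2.3,interpolation=cv2.INTER_CUBIC))
```

```text
t 16.95 p [ 0.6096 -0.114   0.0568] yaw -100.45 tilt [-0.005  0.    -1.   ] q [-0.38  0.48  1.6  -0.    1.07  1.38] F [-3.9 -0.1  6.1] T [-0.06  0.71  0.07] op 0.569
0.004908710082744306 0.0002183566416969698
```

View pics/w13z.png

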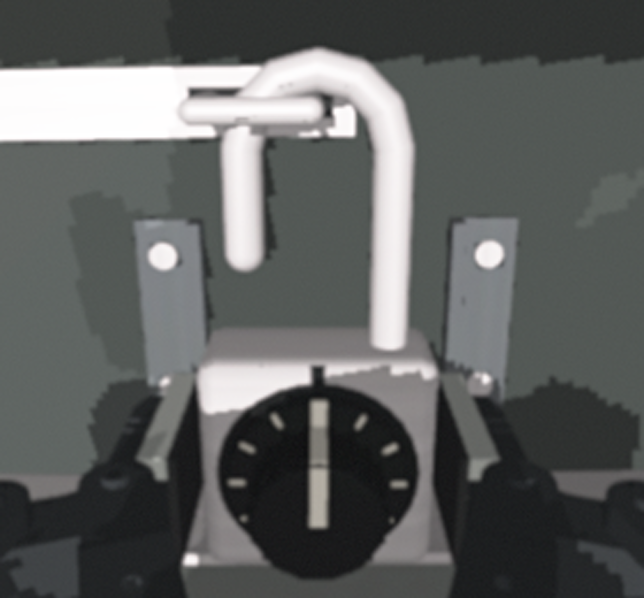

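The view relative to the lock hasn't changed (staple at row 105, still in the bow), so the drawer may have moved with the lock. I'll check that in the scene and side views.

Run:
```python
from h import *
for n in ['scene','side']: 
    c=cam(n);save(c,n+'13')
a=load('scene3')['img'][150:290,100:300];b=load('scene13')['img'][150:290,100:300]
cv2.imwrite('pics/cmp.png',cv2.resize(np.vstack([a,b]),None,fx=2.1,fy=2.1,interpolation=cv2.INTER_CUBIC))
a=load('side3')['img'][100:250,190:420];b=load('side13')['img'][100:250,190:420]
cv2.imwrite('pics/cmp2.png',cv2.resize(np.vstack([a,b]),None,fx=2,fy=2,interpolation=cv2.INTER_CUBIC))
```

```text
(no output)
```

View pics/cmp.png

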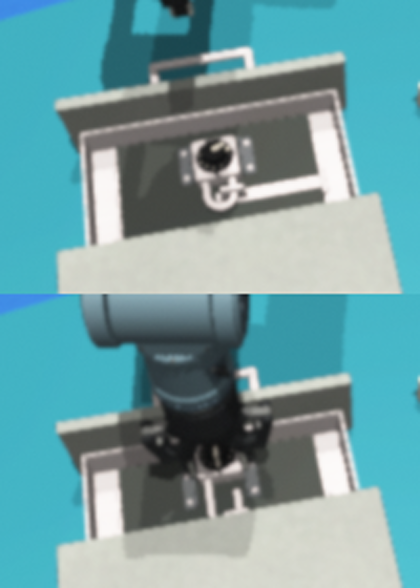

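View pics/cmp2.png

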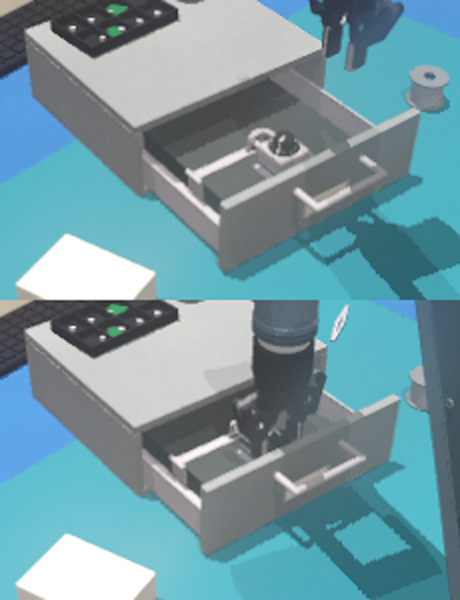

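The drawer slid in about 38 mm with the lock, so something on the gripper or lock is caught on a fixed part. I'll measure the fingertip height from the wrist image to see whether the tips catch the lips.

Run:
```python
from h import *
for n in ['w9','w10','w12','w13']:
    c=load(n); im=c['img'][210:330,150:410]; cv2.imwrite('pics/%sy.png'%n,cv2.resize(im,None,fx=3,fy=3,interpolation=cv2.INTER_CUBIC))
a=cv2.imread('pics/w9y.png');b=cv2.imread('pics/w10y.png');cv2.imwrite('pics/ab.png',np.vstack([a,b])[:600])
```

```text
(no output)
```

View pics/w10y.png

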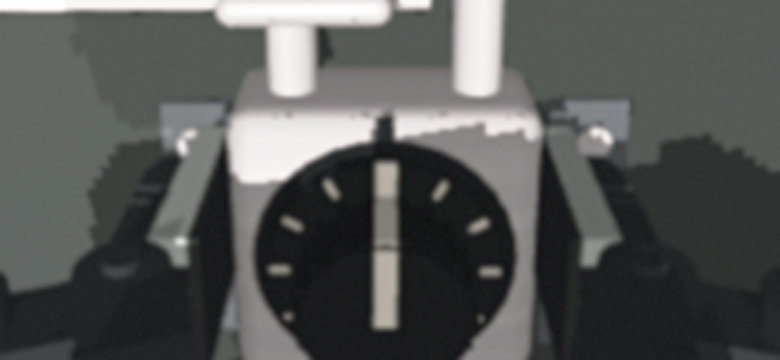

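View pics/w12y.png

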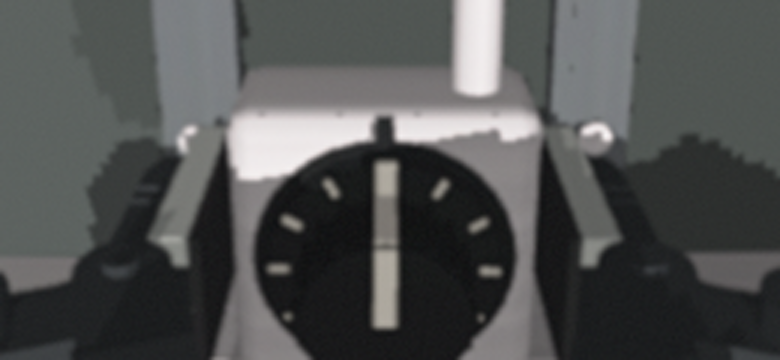

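View pics/w13y.png

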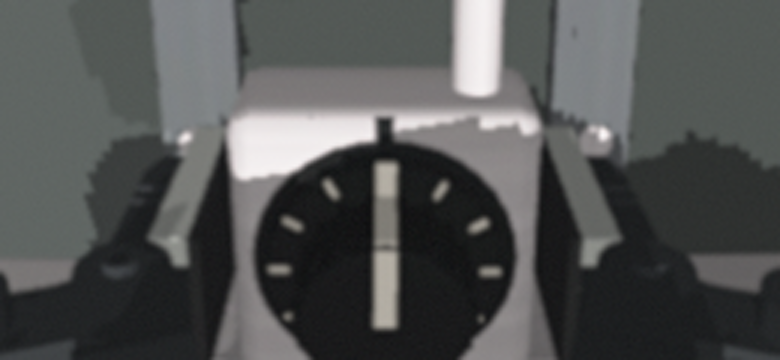

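Run:
```python
from h import *
for n,R0p in [('w10',None)]:
    c=load(n)
    R=Rdown(np.radians(-100.45)); p=np.array([.6047,-.1133,.0567])
    C,d=ray(c,[(150+x/3,210+y/3) for x,y in [(545,130),(575,128),(585,262),(622,242),(190,265),(152,240),(222,130),(195,130),(536,360),(237,360)]])
    Ct=R.T@(C-p); dt=d@R
    for di in dt:
        for zz in (-.011,):
            s=(zz-Ct[2])/di[2]; print((Ct+s*di).round(4),end=' | ')
        sy=(np.sign(di[1])*.025-Ct[1])/di[1]; print('y25',(Ct+sy*di).round(4))
    # plate/bolts & lip location
    f=lambda a:[(195+(x+.5)/5-.5,145+(y+.5)/5-.5) for x,y in a]
    c8=load('w8'); L=np.array([.5985,-.112,0])
    B=onplane(c8,f([(199,291),(646,291),(208,473),(638,473),(160,243),(172,515),(685,243),(675,515)]),.052); print(np.c_[(B-L)@u,(B-L)@v].round(4))
```

```text
[-0.008   0.0258 -0.011 ] | y25 [-0.0121  0.025  -0.013 ]
[-0.0073  0.0309 -0.011 ] | y25 [-0.0324  0.025  -0.0232]
[-0.0453  0.0245 -0.011 ] | y25 [-0.0433  0.025  -0.0096]
[-0.0409  0.0302 -0.011 ] | y25 [-0.0581  0.025  -0.0221]
[-0.0459 -0.0248 -0.011 ] | y25 [-0.0451 -0.025  -0.0104]
[-0.0404 -0.0309 -0.011 ] | y25 [-0.0604 -0.025  -0.0239]
[-0.0079 -0.0271 -0.011 ] | y25 [-0.0189 -0.025  -0.0164]
[-0.0079 -0.0316 -0.011 ] | y25 [-0.0368 -0.025  -0.0251]
[-0.0633  0.0155 -0.011 ] | y25 [-0.0169  0.025   0.0274]
[-0.0633 -0.0163 -0.011 ] | y25 [-0.0186 -0.025   0.0259]
[[ 0.0086  0.0347]
 [ 0.0084 -0.0373]
 [-0.0231  0.0346]
 [-0.0233 -0.0374]
 [ 0.0166  0.0406]
 [-0.0308  0.041 ]
 [ 0.0164 -0.0433]
 [-0.031  -0.044 ]]
```

Fingertips are at z ≈ 0.0645, well clear of the lips (0.056). The tilt correction most likely pressed the lock's nose onto the lid (Fz +6 N), so the lock and drawer moved together. I'll pull the drawer back open by the fully drawn shackle, past the catch, and then slide forward with the lock lifted a little.

servo_tool --pt "0 0.005 0 -0.3 0 5 -1" --pt "0 0.005 0 -0.3 0 12 -1" --pt "0 0.005 0 -0.3 0 20 -1" --pt "0 0.005 0 -0.3 0 27 -1" --pt "0 0.005 0 -0.3 0 33 -1" --pt "0 0.005 0 -0.3 0 37 -1" --pt "0 0.005 0 -0.3 0 39 -1" --pt "0 0.005 0 -0.3 0 41 -1"

```text
time_s: 18.1
eef_pos: [0.5722, -0.1073, 0.0577]
eef_rot: [-0.064, 0.707, -0.065, -0.701]
wrist_force: [19.4, -4.4, -12.4]
opening: 0.567
```

```bash
cat > m.py <<'E'
from h import *
import sys
def rel():
    R,p,o=tool(); d=p-np.array([.6047,-.1133,.0567]); print('s',(d@u*1000).round(2),'y',(d@v*1000).round(2),'z',(d[2]*1000).round(2),'Fu',round(float(o['wrist_force']@u),1),'Fv',round(float(o['wrist_force']@v),1)); st()
rel()
if len(sys.argv)>1:
    c=cam('wrist'); save(c,sys.argv[1])
    im=c['img'][90:350,140:420]; cv2.imwrite('pics/%sz.png'%sys.argv[1],cv2.resize(im,None,fx=2.3,fy=2.3,interpolation=cv2.INTER_CUBIC))
E
python3 m.py w14
```

```text
s -33.09 y 0.05 z 1.03 Fu 19.9 Fv -0.9
t 18.1 p [ 0.5722 -0.1073  0.0577] yaw -100.49 tilt [ 0.008 -0.002 -1.   ] q [-0.39  0.4   1.71  0.    1.02  1.36] F [ 19.4  -4.4 -12.4] T [-0.7  -2.7   0.08] op 0.567
```

View pics/w14z.png

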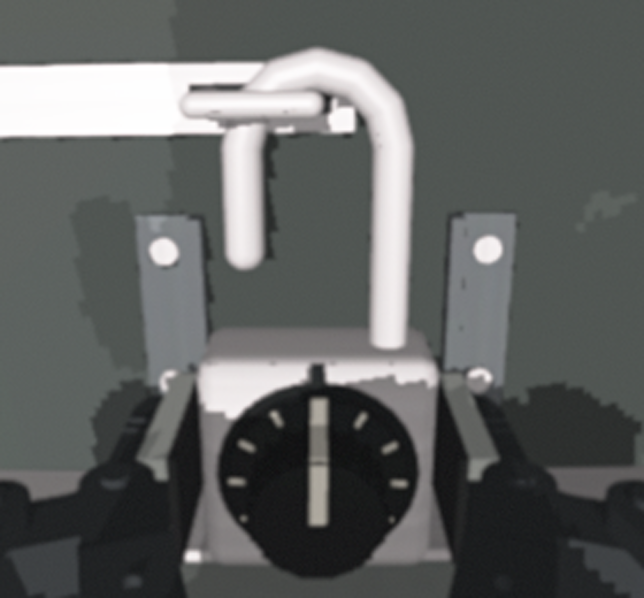

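Back at the stop (s = -33, 20 N). Now I'll relax the pull, relevel, and feel forward in a small step.

servo_tool --pt "0 0 0 0 0 -0.5 -1" --pt "0 -0.002 0 0 0 -1 -1" --pt "0 -0.004 0 0 0 -1.5 -1" --pt "0 -0.004 0 0 0 -2 -1" --pt "0 -0.005 0 0 0 -2.5 -1" --pt "0 -0.005 0 0 0 -3 -1" --pt "0 -0.005 0 0 0 -3 -1" --pt "0 -0.005 0 0 0 -3 -1"

```text
time_s: 19.15
eef_pos: [0.5749, -0.1078, 0.0576]
eef_rot: [-0.064, 0.705, -0.065, -0.703]
wrist_force: [-2.7, -3.3, -3.5]
opening: 0.565
```

```bash
python3 m.py w15
python3 - <<'E'
from h import *
c=cam('side');save(c,'side15');x,y=proj(c,[.62,-.11,.08])[0].astype(int)
im=c['img'][y-45:y+45,x-60:x+60]; cv2.imwrite('pics/side15z.png',cv2.resize(im,None,fx=6,fy=6,interpolation=cv2.INTER_CUBIC))
E
```

```text
s -30.35 y 0.09 z 0.86 Fu -2.0 Fv -3.7
t 19.15 p [ 0.5749 -0.1078  0.0576] yaw -100.49 tilt [ 0.003 -0.001 -1.   ] q [-0.39  0.41  1.7  -0.    1.03  1.37] F [-2.7 -3.3 -3.5] T [-0.52  0.44  0.1 ] op 0.565
```

View pics/w15z.png

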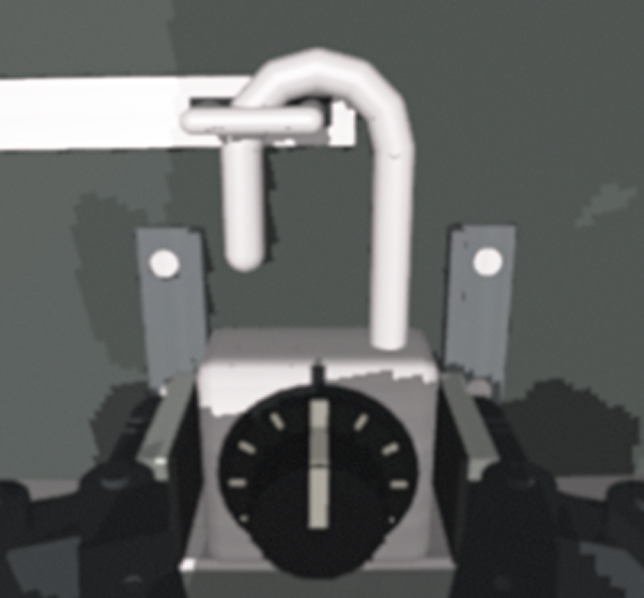

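View pics/side15z.png

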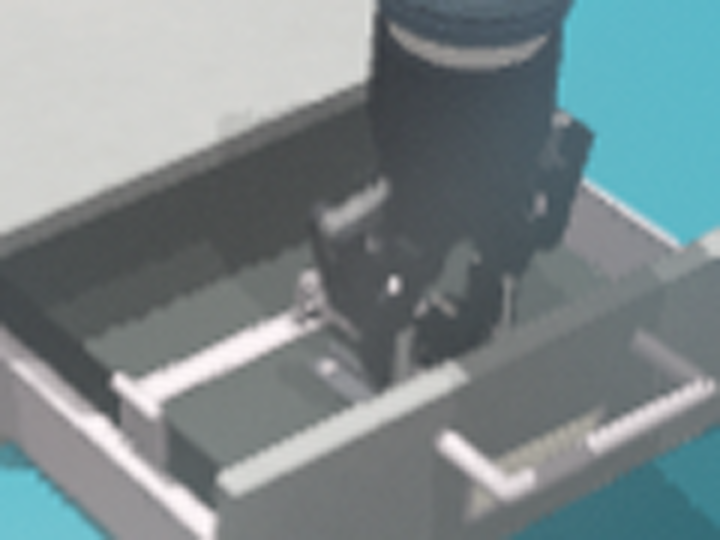

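With the lock 0.9 mm higher it now slides freely (staple row 105→120, Fu only -2 N) and the drawer stays put. Continuing in small steps.

servo_tool --pt "0 -0.003 0 -0.3 0 -1.5 -1" --pt "0 -0.003 0 -0.3 0 -3 -1" --pt "0 -0.003 0 -0.3 0 -4.5 -1" --pt "0 -0.003 0 -0.3 0 -6 -1" --pt "0 -0.003 0 -0.3 0 -7.5 -1" --pt "0 -0.003 0 -0.3 0 -9 -1" --pt "0 -0.003 0 -0.3 0 -10 -1" --pt "0 -0.003 0 -0.3 0 -10 -1"

```text
time_s: 20.25
eef_pos: [0.585, -0.1097, 0.058]
eef_rot: [-0.064, 0.704, -0.065, -0.704]
wrist_force: [-1.7, -3.2, -3.5]
opening: 0.566
```

```bash
python3 m.py w16
```

```text
s -19.99 y 0.04 z 1.3 Fu -1.1 Fv -3.5
t 20.25 p [ 0.585  -0.1097  0.058 ] yaw -100.49 tilt [ 0.    -0.001 -1.   ] q [-0.38  0.43  1.67 -0.    1.04  1.37] F [-1.7 -3.2 -3.5] T [-0.55  0.31  0.08] op 0.566
```

View pics/w16z.png

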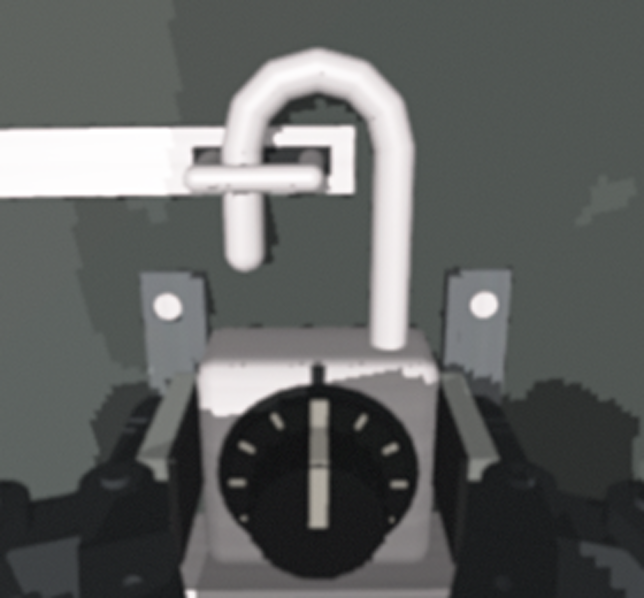

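It slides freely, and Fz of -3.5 N is just the lock's weight. Going on.

servo_tool --pt "0 0 0 0 0 -2.5 -1" --pt "0 0 0 0 0 -5 -1" --pt "0 0 0 0 0 -8 -1" --pt "0 0 0 0 0 -11 -1" --pt "0 0 0 0 0 -14 -1" --pt "0 0 0 0 0 -17 -1" --pt "0 0 0 0 0 -19 -1" --pt "0 0 0 0 0 -20 -1"

```text
time_s: 21.3
eef_pos: [0.6049, -0.1133, 0.058]
eef_rot: [-0.064, 0.704, -0.065, -0.704]
wrist_force: [-1.7, -2.0, -3.1]
opening: 0.569
```

```bash
python3 m.py w17
```

```text
s 0.16 y 0.04 z 1.33 Fu -1.3 Fv -2.3
t 21.3 p [ 0.6049 -0.1133  0.058 ] yaw -100.49 tilt [ 0.    -0.001 -1.   ] q [-0.38  0.47  1.62 -0.    1.06  1.38] F [-1.7 -2.  -3.1] T [-0.41  0.42  0.12] op 0.569
```

View pics/w17z.png

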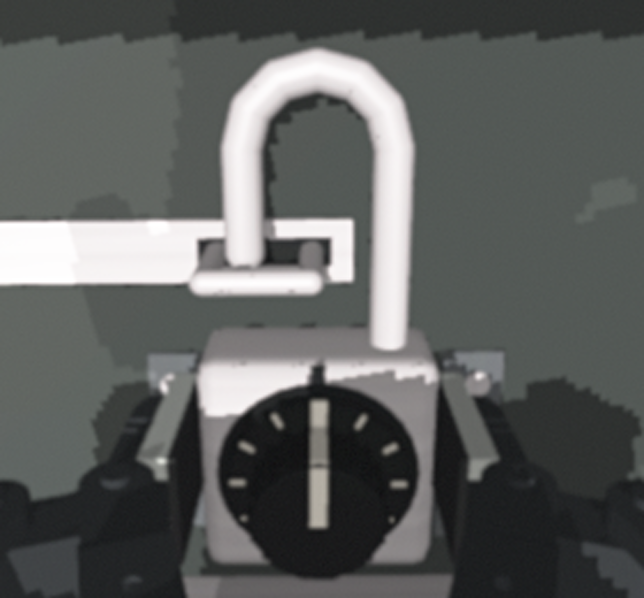

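The staple top bar (row 283) is just past the toe (row 267). 6.5 mm more centres it in the gap.

servo_tool --pt "0 0 0 0 0 -1 -1" --pt "0 0 0 0 0 -2 -1" --pt "0 0 0 0 0 -3 -1" --pt "0 0 0 0 0 -4 -1" --pt "0 0 0 0 0 -5 -1" --pt "0 0 0 0 0 -6 -1" --pt "0 0 0 0 0 -6.6 -1" --pt "0 0 0 0 0 -6.6 -1"

```text
time_s: 22.35
eef_pos: [0.6116, -0.1145, 0.0581]
eef_rot: [-0.064, 0.704, -0.065, -0.704]
wrist_force: [-0.8, -1.7, -3.3]
opening: 0.571
```

```bash
python3 m.py w18
python3 - <<'E'
from h import *
c=load('w18'); R,p,o=tool()
Lc=p-.006*u; Lc[2]=0
for h in (.0735,.076):
    T=onplane(c,[(140+195/2.3,90+315/2.3)],h); print(((T-Lc)@u).round(4))
E
```

```text
s 7.0 y 0.03 z 1.39 Fu -0.5 Fv -1.8
t 22.35 p [ 0.6116 -0.1145  0.0581] yaw -100.49 tilt [ 0.001 -0.001 -1.   ] q [-0.38  0.48  1.6  -0.    1.06  1.38] F [-0.8 -1.7 -3.3] T [-0.41  0.21  0.1 ] op 0.571
[0.0339]
[0.0349]
```

View pics/w18z.png

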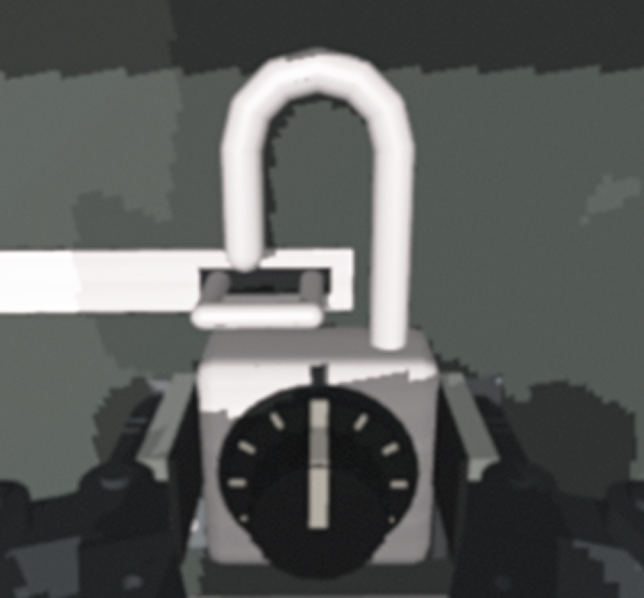

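The staple is 34-35 mm ahead, in the middle of the gap. The bow reaches close under the cabinet's front edge, so I'll lift 26 mm, move back, and then go up.

servo_tool --pt "0 0 0 -2 0 0 -1" --pt "0 0 0 -5 0 0 -1" --pt "0 0 0 -8 0 0 -1" --pt "0 0 0 -12 0 0 -1" --pt "0 0 0 -16 0 0 -1" --pt "0 0 0 -20 0 0 -1" --pt "0 0 0 -24 0 0 -1" --pt "0 0 0 -26 0 0 -1"

```text
time_s: 23.4
eef_pos: [0.6117, -0.1145, 0.0845]
eef_rot: [-0.064, 0.705, -0.065, -0.704]
wrist_force: [1.0, 0.6, -3.1]
opening: 0.566
```

```bash
python3 m.py w19
```

```text
s 7.14 y 0.04 z 27.79 Fu 0.8 Fv 0.8
t 23.4 p [ 0.6117 -0.1145  0.0845] yaw -100.5 tilt [ 0.001 -0.001 -1.   ] q [-0.38  0.44  1.59 -0.    1.11  1.38] F [ 1.   0.6 -3.1] T [-0.   -0.01  0.03] op 0.566
```

View pics/w19z.png

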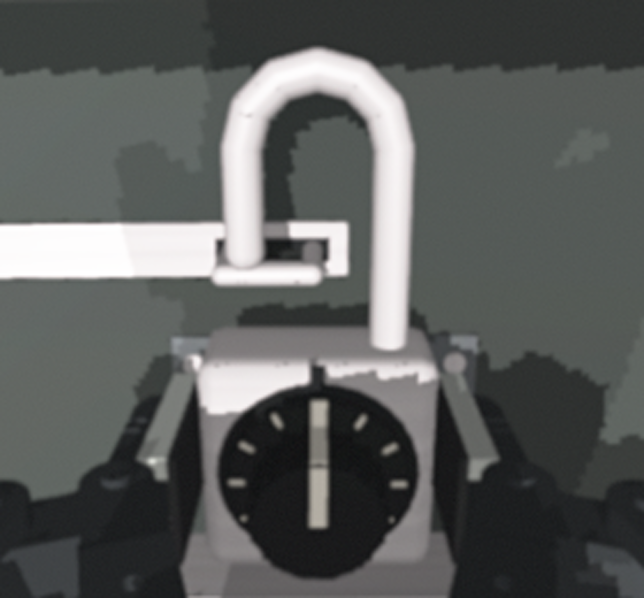

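The lock is free: only its weight shows, and the staple sits below the leg. Moving back and up.

servo_tool --pt "0 0 0 -3 0 6 -1" --pt "0 0 0 -3 0 15 -1" --pt "0 0 0 -4 0 24 -1" --pt "0 0 0 -15 0 26 -1" --pt "0 0 0 -35 0 26 -1" --pt "0 0 0 -60 0 26 -1" --pt "0 0 0 -85 0 26 -1" --pt "0 0 0 -105 0 26 -1"

```text
time_s: 24.45
eef_pos: [0.5871, -0.1101, 0.1929]
eef_rot: [-0.064, 0.706, -0.065, -0.702]
wrist_force: [0.5, -0.1, -3.3]
opening: 0.565
```

```bash
python3 m.py w20
```

```text
s -17.86 y 0.01 z 136.17 Fu 0.5 Fv -0.0
t 24.45 p [ 0.5871 -0.1101  0.1929] yaw -100.5 tilt [ 0.005 -0.002 -1.   ] q [-0.38  0.26  1.59 -0.    1.28  1.37] F [ 0.5 -0.1 -3.3] T [0.   0.04 0.03] op 0.565
```

View pics/w20z.png

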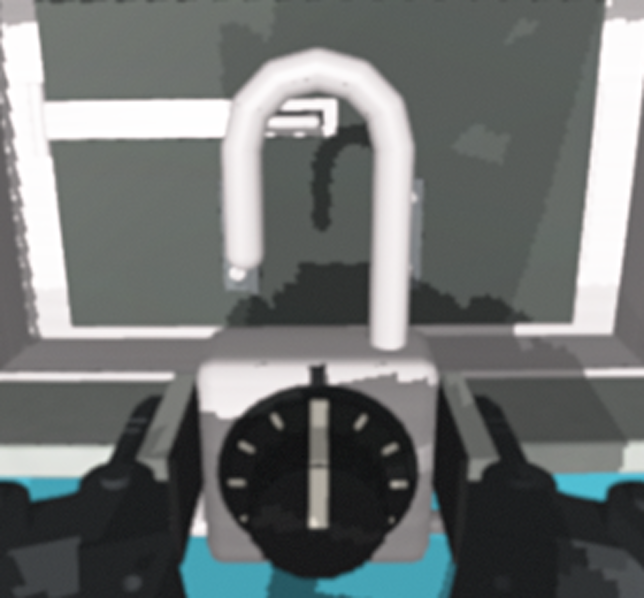

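The lock is free and open in the gripper. I'll let it settle and check that the drawer is fully open.

servo_tool --pt "0 -0.004 0 0 0 0 -1" --pt "0 -0.004 0 -5 0 0 -1" --pt "0 -0.004 0 -8 0 0 -1" --pt "0 -0.004 0 -8 0 0 -1" --pt "0 -0.004 0 -8 0 0 -1" --pt "0 -0.004 0 -8 0 0 -1" --pt "0 -0.004 0 -8 0 0 -1" --pt "0 -0.004 0 -8 0 0 -1"

```text
time_s: 25.5
eef_pos: [0.5885, -0.1105, 0.2038]
eef_rot: [-0.064, 0.706, -0.066, -0.702]
wrist_force: [0.5, -0.8, -3.3]
opening: 0.568
```

```bash
python3 m.py w21
python3 - <<'E'
from h import *
for n in ['scene','side']: 
    c=cam(n);save(c,n+'21')
a=load('scene3')['img'][150:290,100:300];b=load('scene21')['img'][150:290,100:300]
cv2.imwrite('pics/cmp3.png',cv2.resize(np.hstack([a,b]),None,fx=2,fy=2,interpolation=cv2.INTER_CUBIC))
a=load('side3')['img'][100:250,190:420];b=load('side21')['img'][100:250,190:420]
cv2.imwrite('pics/cmp4.png',cv2.resize(np.vstack([a,b]),None,fx=2,fy=2,interpolation=cv2.INTER_CUBIC))
# front plate corner patch shift by template matching
for n,(x,y,w,h) in {'side':(345,180,60,30),}.items():
    A=load(n+'3')['img'][200:225,295:330];B=load(n+'21')['img']
    r=cv2.matchTemplate(B,A,cv2.TM_CCOEFF_NORMED);_,m,_,l=cv2.minMaxLoc(r);print(n,m,l,(295,200))
A=load('scene3')['img'][180:215,120:150];r=cv2.matchTemplate(load('scene21')['img'],A,cv2.TM_CCOEFF_NORMED);print(cv2.minMaxLoc(r)[1::2],(120,180))
A=load('scene3')['img'][170:200,245:275];r=cv2.matchTemplate(load('scene21')['img'],A,cv2.TM_CCOEFF_NORMED);print(cv2.minMaxLoc(r)[1::2],(245,170))
E
```

```text
s -16.47 y -0.2 z 147.05 Fu 0.6 Fv -0.7
t 25.5 p [ 0.5885 -0.1105  0.2038] yaw -100.49 tilt [ 0.005 -0.003 -1.   ] q [-0.38  0.25  1.58 -0.    1.31  1.37] F [ 0.5 -0.8 -3.3] T [-0.01  0.01  0.03] op 0.568
side 0.998942494392395 (295, 200) (295, 200)
(0.9655253887176514, (120, 180)) (120, 180)
(0.9847019910812378, (245, 170)) (245, 170)
```

View pics/cmp3.png

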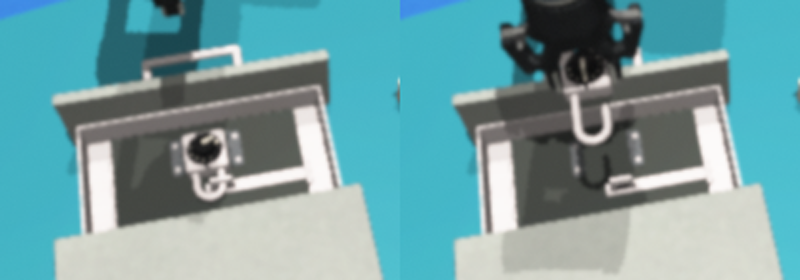

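View pics/cmp4.png

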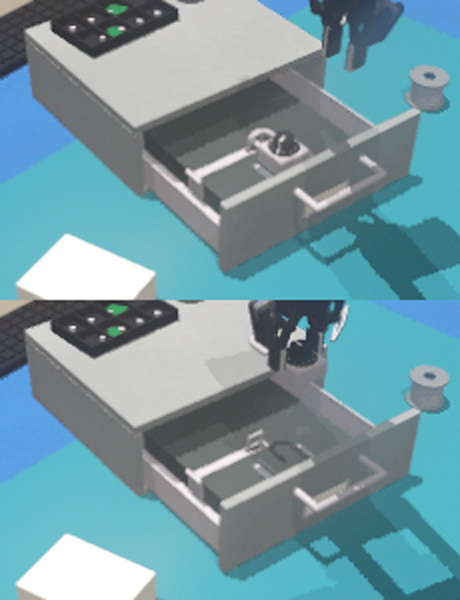

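The drawer matches its earlier fully open position in both views. The lock hangs open, dial up, about 14 cm above the lid, and the bystanders weren't touched. Handing in.

```bash
python3 -c "
from bench import ctrl
print(ctrl.hand_in())"
```

```text
the job is handed in; nothing more can be done
None
```

The job is done and handed in after about 25.5 s. The open padlock is in the gripper, dial up, and the drawer is open. One step went wrong along the way and had to be mended.

- **Drawer:** I pulled it open by its handle, 170 mm to the stop.
- **Dial:** I turned it clockwise about 112°. After I let go, its line pointed within about 1° of the index mark.
- **Shackle:** I tugged the lock body back until further pulling moved it only about 1 mm and the force rose to 12 N, so the shackle was fully out.
- **What went wrong:** On my first try at sliding the free leg out of the staple, the lock did not slide. It dragged the drawer about 38 mm inward, past its catch. I think the lock was pressed onto the lid, but I did not confirm that.
- **How I mended it:** I pulled the drawer back to its stop by the lock and drawn shackle rather than by the handle, with up to 20 N measured. I then repeated the slide with the lock raised about 1 mm, and the leg came out freely.
- **Last checks:**
  - The drawer front matched its fully open position to the pixel in the scene and side views.
  - The lock was about 14 cm above the lid and tilted about 0.3°, with the shackle open and the grip steady.
  - Only the lock's weight, about 3 N, showed at the wrist.
  - The reel and carton looked unmoved; I did not check the jar's position at the end, but nothing went near it.

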